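# Lock the recorder row and turn its status sign to green

## Robot

A 7-joint arm with a two-finger parallel gripper is mounted at the origin on the work surface. World frame = base frame: x ahead of the robot, y to its left, z up, the work surface at z = 0. Lengths are in m, angles in rad, forces in N, time in s.
With the tool pointing down it reaches from about 0.4 to 0.85 m from the base axis. Payload 10.4 kg.
Tool frame: the origin (TCP) lies midway between the tips of the shut fingers; the grasp point (between the pads) lies 19 mm behind it; z points along the fingers, y is the line along which they close (so a half turn about z gives the same grasp; the last joint's range is limited). The gripper opens to 87 mm and grips with 3 to 60 N. Pads are 19 mm wide; open, the fingers measure 117 mm over their backs; the gripper's body (75 mm by 190 mm) begins 51 mm behind the grasp point.
Start: joints at [1.307, 0.332, -0.065, 1.46, 0.022, 1.35, -0.088], TCP at [0.149, -0.607, 0.223] pointing down, gripper open.
Joint ranges: [-2.6, 2.6], [-0.5, 2.12], [-1.47, 1.34], [0.16, 2.42], [-1.27, 4.41], [0.06, 2.06], [-2.6, 2.6]. Speed limits (rad/s): [2.22, 2.22, 2.79, 2.79, 3.14, 3.14, 3.14].

## Interface

Orientations are given as a unit quaternion [x, y, z, w].
In Python, from bench import r gives the robot as it stands.
- The arm moves only by the tool arm_command, never from a script. Its arguments are lists of equal length, an entry for each row: "xyz": the shift along the world's x, y, z in m, a list of three; "rot": the turn, a rotation vector about the world's x, y, z in rad, a list of three. In form: {"xyz": [[tx, ty, tz], ...], "rot": [[ax, ay, az], ...]}. A call has 1 to 20 rows; each row is the pose to reach, as a shift and turn from the pose commanded when the call began; what a row does not reach only later rows make up. A row lasts 1/12 s, in which the tool goes at most 41.7 mm and 7.16 degrees, less where a joint would pass 70% of its speed; a pose out of reach is approached as far as the arm can. A call with a gripper value outside its range is refused whole. "grip" is the opening, from 0 (shut) to 1 (fully open), set as the call begins (left out, the last holds). The fingers move at their own pace and stop on an object; "squeeze" is the grip in N (left out, the last holds). Time passes only in rows, so rows that repeat a pose let the fingers close. It gives the time, the measured TCP pose, the force, the opening and the grip force at its end, in the units of the state.
- r.read_state(): the state, without advancing time (a new reading comes with each control period).
- r.camera(name): name is "side" or "top" or "wrist"; returns the picture (384x512x3 uint8, red, green, blue); there is no depth.
- r.camera_model(name): a dict with "fx", "fy", "cx", "cy" (pixels), "T" (4x4, takes a point from camera to world coordinates). Camera axes: x right, y up, looking along -z (the intrinsics and any distortion apply to the point x, -y, -z); pixel columns grow to the right and rows downward; lengths in m; the calibration is good to about 2 mm. A picture is of the moment at which its call begins: read the wrist's pose just before it. camera_model takes no time and is no camera call; for the wrist camera it gives the pose at the moment of the call.
- r.close_job(): hands the job in; it is judged then, once.
Trained networks look in the newest picture that a camera, given by its name, has taken for a name from the list of things; names that differ only in an ending like _2 or _b are one class to them, and where a whole thing is asked for, a point or a joint stands for the part that bears it (a point fixed in the world has none). Each returns a list of dicts, best first, with "conf" (0 to 1); they miss things now and then, are a little off and sometimes report something else, mostly with a low value. They report only what shows in the picture. A call takes as long as a camera call. They do not tell look-alikes from the thing itself.
- r.look_for(label, camera): "at" ([x, y, z] in m, in the coordinates of the camera as it stood for that picture, good to about 4 mm: the middle of the surface that is visible of it).
- r.spot_point(label, camera): "at" ([x, y, z] in m, in the coordinates of the camera as it stood for that picture, good to about 4 mm: a listed point, or the origin of a listed thing).
The state is a dict: "time": time; "joint_positions": joint angles; "joint_vel": joint speeds; "joint_torque": joint torques, N m; "ee_pos": TCP position; "eef_rot": TCP orientation; "ft_force": force on the tool from outside, world axes, zero at the start; "torque": the same for the moment, N m; "width": finger opening in m; "grip_force": force on a finger pad.
Only numpy, scipy, OpenCV 4.12 (cv2) and the standard library are available. Lean on these libraries where they do the work, as an engineer would, in place of code of your own. Each camera call takes 0.05 s, during which the arm holds its last target. There are 200 camera calls.

## Task

Push the orange wedge firmly (about 20 N, never ramming it with more than 50 N) into the gap beside the row of recorders until the whole row is locked tight in the tray and stays tight when you let go. Then turn the status sign over half a turn, so that its green face lies up and flat. Leave the other things on the bench where they are.

Things in the scene. Friction and masses are not known exactly. Their poses are not given: they have to be found in the camera images.
- tray: fixed aluminium packing tray, +x away from the robot; origin on the bench under the row. Floor 6 mm thick, x -215 to 90 mm, y -80 to 85. The row and the grey side and back walls it stands against (tops at z 56) are turned -0.13 rad in the tray. The gap between row and blue cheek (at -y) is open at -x and narrows, about 37 to 13 mm. The wedge slides along the tray's x.
- cheek: blue straight end cheek fixed in the tray, its working face (facing +y, 130 mm long, 50 high) along the tray's x; set at a y that differs by up to 5 mm. Origin on that face at tray-floor level, about where the wedge's tip ends up (within 25 mm).
- recorder1: black slim video recorder, loose, 120 (x) x 30 (y) x 68 (z) mm, 0.22 kg, on edge on the tray floor, front to -x; origin centre of underside. Next to the wedge.
- wall_face (a point): point on the inner face of the tray's side wall, beside recorder3
- wedge_slant (a point): point on the wedge's slanted face, 30 mm towards the tip from mid-length, at half height
- recorder2: the same, middle of the row
- recorder3: the same, next to the tray's side wall. About 4 mm of slack in all between wall and recorders at the start; pushing the wedge closes it.
- wedge: loose orange wedge, 0.11 kg, flat on the tray floor, tip in the gap. 120 mm long (tip at x +60), 45 high, 13 thick at tip, 29 at butt; face y -6.5 is straight and runs along the cheek, the other slants 0.13 rad to match recorder1. Origin: underside, mid-length. Pushed along tray +x it slides 45 to 115 mm, then binds; push on to 15 to 20 N to lock it. The butt stays 15 mm or more in front of row and cheek.
- wedge_butt (a point): centre of the wedge's wide flat rear end (29 mm wide, 45 mm high), the face to push on; 60 mm behind the wedge's origin, 22.5 mm above the tray floor; axes as the wedge's
- stand: fixed steel stand of the status sign, axes: x away from the robot at yaw 0, y along the sign's pivot. Base plate 150 (x -135 to +15) x 206 (y) x 8 mm; two uprights 26 mm wide at y +-88 mm, 96 mm high; nothing but the sign between them.
- sign_axis (a point): middle of the sign's pivot (horizontal, along the stand's y), 85 mm above the bench, 60 mm in front (-x) of the stand's origin; axes as the stand's, they do not turn with the sign
- sign (a joint): two-sided status tile 110 (x) x 150 (y) x 10 mm, pivoted at mid-length. 0: flat, red (white bar) up; pi: flat, green (white disc) up; stops at both. From red, only this way: near edge (-x) goes down and under, far edge (+x) rises and comes over to -x. Stiff pivot (0.09 N m, 2 N at the edge), balanced: stays where left. Upright: 22 mm free below, edge 140 mm above the bench.
- dome_camera: white dome camera, 110 mm dia, 74 mm high; bystander
- bullet_camera: white bullet camera on a foot, 140 x 70 x 117 mm; bystander
- screwdriver: screwdriver 190 mm long lying between tray and stand; bystander
- tape_roll: black roll of tape, 90 mm dia, 20 mm high; bystander
- connector_pot: blue cup 72 mm dia, 55 mm high; bystander
- disk_drive: disk drive 147 x 102 x 26 mm; bystander
There are look-alikes about, which are no part of the job. There is more than one size of the wedge; the job needs the smaller. What is shaped like the recorder1 but pink is not meant.

How it is judged:
By the outcome, as a careful person would: the job done as asked, in the order asked, and still so for the second after the job is handed in, with the robot touching nothing.
It also fails if it takes over 64 s, if anything falls off the work surface, if the arm or the gripper's body presses on something with over 40 N, if the wrist force passes 120 N, or if a joint passes its speed limit or range.

## Working session

There is one attempt and no reset: what is moved stays moved. The work goes in short steps, Python scripts to look and compute and a tool call to move; the robot and the scene stay as the last step left them, time stands still between calls to the robot, and variables do not carry over. Pictures are saved under pics/ and viewed, at most 10 in all, crops included, and the job is handed in when it is done.

Besides the shell and the picture viewer there is one more tool, called after "Call:" in YAML: its name, and indented under it one key for each argument. arm_command: Moves the arm, as the interface text tells. Its arguments: {"type":"object","properties":{"xyz":{"type":"array"},"rot":{"type":"array"},"grip":{"type":"number"},"squeeze":{"type":"number"}},"required":["xyz","rot"]}

```bash
mkdir -p pics
cat > h.py <<'E'
import numpy as np, cv2
from bench import r
def world(c,p,M=None):
    T=np.array((M or r.camera_model(c))["T"]); return (T@np.append(p,1))[:3]
def px(c,P,M=None):
    M=M or r.camera_model(c); q=np.linalg.inv(np.array(M["T"]))@np.append(P,1)
    return np.array([M["fx"]*q[0]/-q[2]+M["cx"], M["fy"]*-q[1]/-q[2]+M["cy"]])
E
python3 - <<'E'
from h import *
ims=[]
for c in("top","side"):
    im=r.camera(c); ims.append(im); 
    M=r.camera_model(c); print(c,{k:(np.round(v,3).tolist()) for k,v in M.items() if k!="distortion"})
    for f,l in [("spot_point",x) for x in ("tray","cheek","recorder1","wall_face","wedge","wedge_butt","wedge_slant","stand","sign_axis")]+[("look_for",x) for x in("wedge","sign","dome_camera","bullet_camera","screwdriver","connector_pot")]:
        for d in getattr(r,f)(l,c)[:3]:
            w=world(c,d["at"]); print(f[:4],l,round(d["conf"],2),np.round(w,3).tolist(),px(c,w).round().tolist(), {k:v for k,v in d.items() if k not in("at","conf")} or '')
cv2.imwrite("pics/top.png",ims[0][:,:,::-1]);cv2.imwrite("pics/side.png",ims[1][:,:,::-1])
print(r.read_state())
E
```

```text
top {'fx': 462.501, 'fy': 462.501, 'cx': 249.717, 'cy': 195.275, 'T': [[0.017, 0.99, -0.141, 0.346], [-1.0, 0.017, 0.002, 0.004], [0.004, 0.141, 0.99, 1.404], [0.0, 0.0, 0.0, 1.0]]}
spot tray 0.73 [0.675, 0.176, 0.0] [194.0, 153.0] 
spot cheek 0.71 [0.681, 0.128, 0.007] [210.0, 151.0] 
spot recorder1 0.96 [0.397, -0.134, 0.0] [294.0, 245.0] 
spot recorder1 0.95 [0.682, 0.189, 0.007] [190.0, 150.0] 
spot recorder1 0.88 [0.667, 0.155, 0.005] [201.0, 156.0] 
spot wall_face 0.87 [0.692, 0.23, 0.025] [176.0, 146.0] 
spot wedge 0.93 [0.276, 0.239, 0.002] [168.0, 284.0] 
spot wedge 0.75 [0.536, 0.163, 0.008] [197.0, 197.0] 
spot wedge 0.29 [0.572, 0.166, 0.028] [195.0, 184.0] 
spot wedge_butt 0.84 [0.485, 0.177, 0.031] [191.0, 213.0] 
spot wedge_butt 0.73 [0.314, 0.16, 0.03] [194.0, 271.0] 
spot wedge_slant 0.7 [0.246, 0.267, 0.033] [157.0, 294.0] 
spot wedge_slant 0.58 [0.682, 0.19, 0.009] [189.0, 150.0] 
spot wedge_slant 0.54 [0.571, 0.164, 0.026] [196.0, 185.0] 
spot stand 0.26 [0.68, 0.19, 0.009] [190.0, 151.0] 
spot sign_axis 0.69 [0.569, 0.163, 0.025] [197.0, 186.0] 
spot sign_axis 0.
[... 1881 characters left out ...]
0948,  0.33225401, -0.06471063,  1.46011303,  0.02161629,
        1.34988446, -0.08848665]), 'joint_vel': array([ 1.22530745e-03, -2.86348326e-03, -1.13593087e-03, -7.85258793e-04,
       -5.04746512e-05, -7.91677909e-04, -7.50844521e-04]), 'joint_torque': array([ 4.34581625e-04, -6.23037100e+01,  2.48189463e-02, -3.90117252e+01,
       -6.11671549e-02,  3.17553151e-02,  3.61963805e-05]), 'ee_pos': array([ 0.14906513, -0.60698348,  0.22253558]), 'eef_rot': array([9.92759630e-01, 1.20117928e-01, 5.13123839e-06, 1.76234637e-05]), 'ft_force': array([ 0.44959195,  0.65655618, -0.04278918]), 'torque': array([ 0.04033672, -0.03791567, -0.02231569]), 'grip_force': 0.0, 'width': 0.08714539104935894}
```

Run:
```python
import cv2
a=cv2.imread("pics/top.png");cv2.imwrite("pics/top_crop.png",cv2.resize(a[90:320,90:410],(800,575),interpolation=cv2.INTER_CUBIC))
b=cv2.imread("pics/side.png");cv2.imwrite("pics/side_crop.png",cv2.resize(b[120:345,130:430],(800,600),interpolation=cv2.INTER_CUBIC))
```

```text
(no output)
```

View pics/top_crop.png

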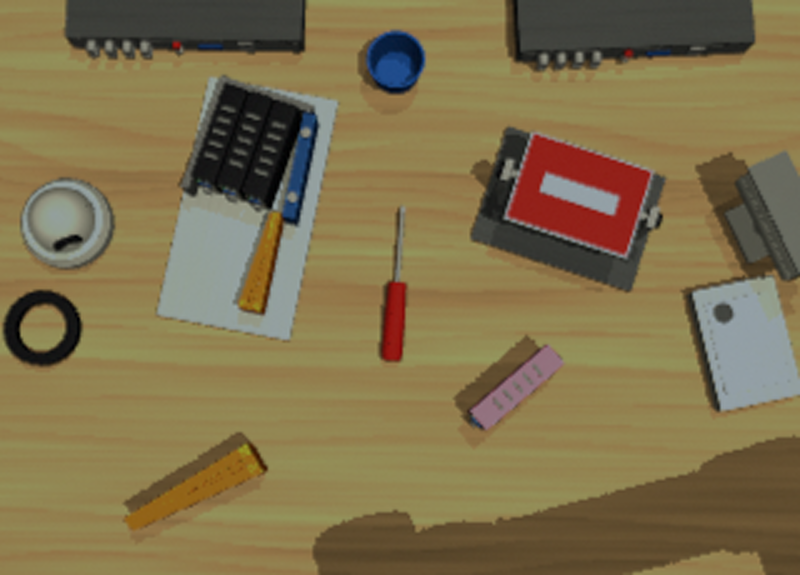

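View pics/side_crop.png

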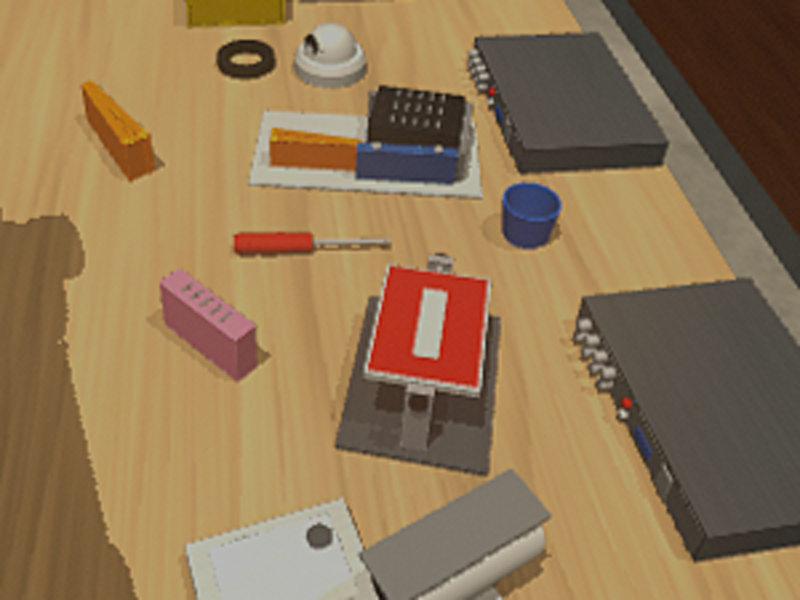

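The top view shows two orange wedges: one in the tray at full-image px (195,195), the other lying on the bench at (168,284), which is longer. The one with its tip in the gap beside the row is the one I need, and the enlarged crop confirms this. The pink recorder at (294,245) is a decoy. The red sign is at (320,167).

Run:
```python
from h import *
M=r.camera_model("top"); print({k:v for k,v in M.items() if k!="T"}); T=np.array(M["T"])
def ray(u,v,z):
    d=T[:3,:3]@np.array([(u-M["cx"])/M["fx"],-(v-M["cy"])/M["fy"],-1]); o=T[:3,3]; return o+d*(z-o[2])/d[2]
c=lambda p,z: ray(90+p[0]/2.5,90+p[1]/2.5,z)
for n,z,ps in[("tray",.006,[(158,315),(290,338),(337,102)]),("sign",.09,[(530,133),(663,172),(630,258),(505,217)]),("cheek top",.056,[(300,221),(316,113)])]:
    P=np.array([c(p,z) for p in ps]); D=np.diff(P,axis=0)
    print(n,P.round(3).tolist(),np.arctan2(D[:,1],D[:,0]).round(3),np.linalg.norm(D,axis=1).round(3),P.mean(0).round(3))
# wedge by colour
im=cv2.imread("pics/top.png");h=cv2.cvtColor(im,cv2.COLOR_BGR2HSV)
m=((h[...,0]>8)&(h[...,0]<22)&(h[...,1]>170)).astype(np.uint8);m2=np.zeros_like(m);m2[170:220,180:208]=m[170:220,180:208]
R=cv2.minAreaRect(cv2.findNonZero(m2));B=cv2.boxPoints(R);print(B.round(1).tolist(),[ray(*b,.051).round(3).tolist() for b in B])
# sign by colour
s=((h[...,0]<8)|(h[...,0]>172))&(h[...,1]>150);s2=np.zeros_like(m);s2[130:210,285:360]=s[130:210,285:360]
B=cv2.boxPoints(cv2.minAreaRect(cv2.findNonZero(s2)));P=np.array([ray(*b,.09) for b in B]);D=np.diff(P,axis=0);print(P.mean(0).round(3),np.arctan2(D[:,1],D[:,0]).round(3),np.linalg.norm(D,axis=1).round(3))
```

```text
{'fx': 462.5008021426355, 'fy': 462.5008021426355, 'cx': 249.7166109436207, 'cy': 195.27450302425487}
tray [[0.477, 0.293, 0.006], [0.452, 0.132, 0.006], [0.747, 0.083, 0.006]] [-1.726 -0.167] [0.163 0.299] [0.559 0.169 0.006]
sign [[0.69, -0.148, 0.09], [0.646, -0.303, 0.09], [0.544, -0.263, 0.09], [0.59, -0.119, 0.09]] [-1.847  2.771  1.265] [0.161 0.109 0.151] [ 0.617 -0.208  0.09 ]
cheek top [[0.587, 0.12, 0.056], [0.719, 0.105, 0.056]] [-0.116] [0.133] [0.653 0.112 0.056]
[[185.10000610351562, 212.5], [194.89999389648438, 173.5], [204.5, 175.89999389648438], [194.8000030517578, 214.89999389648438]] [[0.485, 0.191, 0.051], [0.602, 0.166, 0.051], [0.595, 0.137, 0.051], [0.478, 0.162, 0.051]]
[ 0.62  -0.205  0.09 ] [-0.312 -1.884  2.815] [0.102 0.141 0.101]
```

Call:
arm_command:
  xyz:
    - [0.033, 0.025, 0]
    - [0.066, 0.05, 0]
    - [0.099, 0.075, 0]
    - [0.132, 0.1, 0]
    - [0.165, 0.125, 0]
    - [0.198, 0.15, 0]
    - [0.231, 0.175, 0]
    - [0.25, 0.21, 0]
    - [0.25, 0.25, 0]
    - [0.25, 0.29, 0]
    - [0.25, 0.33, 0]
    - [0.25, 0.37, 0]
    - [0.25, 0.41, 0]
    - [0.25, 0.45, 0]
    - [0.25, 0.49, 0]
    - [0.25, 0.53, 0]
    - [0.25, 0.57, 0]
    - [0.25, 0.61, 0]
    - [0.25, 0.65, 0]
    - [0.25, 0.69, 0]
  rot:
    - [0, 0, 0]
    - [0, 0, -0.05]
    - [0, 0, -0.1]
    - [0, 0, -0.15]
    - [0, 0, -0.2]
    - [0, 0, -0.25]
    - [0, 0, -0.3]
    - [0, 0, -0.35]
    - [0, 0, -0.4]
    - [0, 0, -0.44]
    - [0, 0, -0.44]
    - [0, 0, -0.44]
    - [0, 0, -0.44]
    - [0, 0, -0.44]
    - [0, 0, -0.44]
    - [0, 0, -0.44]
    - [0, 0, -0.44]
    - [0, 0, -0.44]
    - [0, 0, -0.44]
    - [0, 0, -0.44]
  grip: 0

```text
time: 3.27
ee_pos: [0.3987, 0.0849, 0.2229]
eef_rot: [0.995, -0.099, 0.001, 0.0]
ft_force: [1.6, -0.2, -0.6]
width: 0.0003
grip_force: 0.0
```

Tray yaw is about -0.16 and the butt centre is about (0.482, 0.176). Sign axis is about (0.62, -0.205) and stand yaw about -0.31.

Call:
arm_command:
  xyz:
    - [0.014, 0.025, 0]
    - [0.028, 0.05, 0]
    - [0.042, 0.074, 0]
    - [0.056, 0.098, 0]
    - [0.056, 0.098, -0.035]
    - [0.056, 0.098, -0.07]
    - [0.056, 0.098, -0.105]
    - [0.056, 0.098, -0.14]
    - [0.056, 0.098, -0.17]
    - [0.056, 0.098, -0.19]
    - [0.056, 0.098, -0.2]
    - [0.056, 0.098, -0.202]
    - [0.056, 0.098, -0.202]
  rot:
    - [0, 0, 0.02]
    - [0, 0, 0.04]
    - [0, 0, 0.04]
    - [0, 0, 0.04]
    - [0, 0, 0.04]
    - [0, 0, 0.04]
    - [0, 0, 0.04]
    - [0, 0, 0.04]
    - [0, 0, 0.04]
    - [0, 0, 0.04]
    - [0, 0, 0.04]
    - [0, 0, 0.04]
    - [0, 0, 0.04]

```text
time: 4.35
ee_pos: [0.4553, 0.1813, 0.0209]
eef_rot: [0.997, -0.079, -0.0, -0.0]
ft_force: [-0.3, -0.1, 0.6]
width: 0.0007
grip_force: 0.0
```

Run:
```python
from h import *
s=r.read_state();print(s["ee_pos"].round(4),s["ft_force"].round(2))
a=r.camera("side");
for l in("wedge_butt","wedge"):
    for d in r.spot_point(l,"side")[:2]: print(l,round(d["conf"],2),world("side",d["at"]).round(3))
cv2.imwrite("pics/s2.png",cv2.resize(a[110:240,190:340],(750,650-60),interpolation=cv2.INTER_CUBIC)[:,:,::-1])
```

```text
[0.4553 0.1813 0.0209] [-0.34 -0.13  0.6 ]
wedge_butt 0.9 [0.316 0.163 0.033]
wedge_butt 0.7 [0.487 0.175 0.03 ]
wedge 0.81 [0.541 0.158 0.006]
wedge 0.69 [0.574 0.168 0.028]
```

View pics/s2.png

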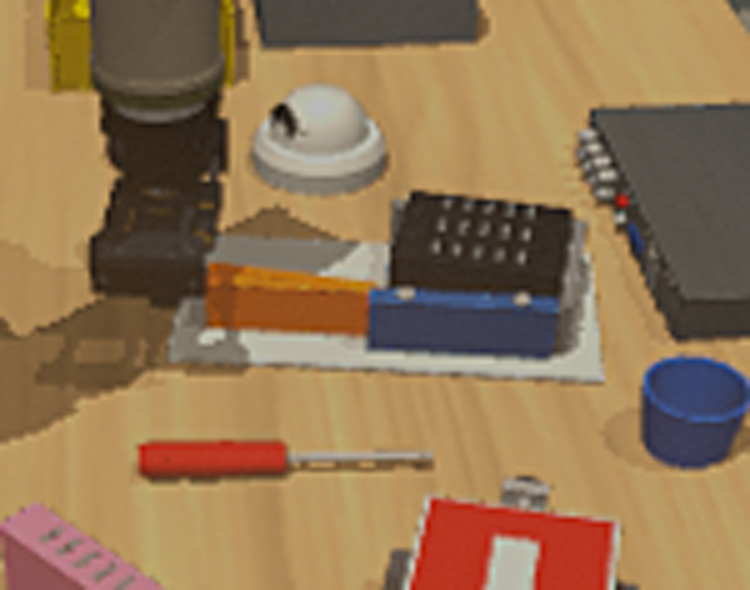

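The side view shows the shut gripper behind the wedge's butt (crop px 210,290) with a small gap, in line with it. I'll push now.

Call:
arm_command:
  xyz:
    - [0.004, -0.0006, 0]
    - [0.008, -0.0013, 0]
    - [0.012, -0.0019, 0]
    - [0.016, -0.0025, 0]
    - [0.02, -0.0032, 0]
    - [0.024, -0.0038, 0]
    - [0.028, -0.0045, 0]
    - [0.032, -0.0051, 0]
    - [0.036, -0.0057, 0]
    - [0.04, -0.0064, 0]
    - [0.044, -0.007, 0]
  rot:
    - [0, 0, 0]
    - [0, 0, 0]
    - [0, 0, 0]
    - [0, 0, 0]
    - [0, 0, 0]
    - [0, 0, 0]
    - [0, 0, 0]
    - [0, 0, 0]
    - [0, 0, 0]
    - [0, 0, 0]
    - [0, 0, 0]

```text
time: 5.42
ee_pos: [0.4995, 0.1739, 0.0205]
eef_rot: [0.997, -0.08, -0.0, 0.0]
ft_force: [-0.5, -0.5, 1.2]
width: 0.0005
grip_force: 0.3
```

Call:
arm_command:
  xyz:
    - [0.003, -0.0005, 0]
    - [0.006, -0.001, 0]
    - [0.009, -0.0014, 0]
    - [0.012, -0.0019, 0]
    - [0.015, -0.0024, 0]
  rot:
    - [0, 0, 0]
    - [0, 0, 0]
    - [0, 0, 0]
    - [0, 0, 0]
    - [0, 0, 0]

```text
time: 5.83
ee_pos: [0.5144, 0.1716, 0.0206]
eef_rot: [0.997, -0.08, 0.0, 0.0]
ft_force: [-0.2, 0.4, -0.1]
width: 0.0004
grip_force: 0.2
```

Run:
```python
from h import *
a=r.camera("side")
for l in("wedge_butt","wedge"):
    for d in r.spot_point(l,"side")[:3]: print(l,round(d["conf"],2),world("side",d["at"]).round(3))
cv2.imwrite("pics/s3.png",cv2.resize(a[130:210,210:320],(770,560),interpolation=cv2.INTER_CUBIC)[:,:,::-1])
```

```text
wedge_butt 0.97 [0.314 0.163 0.028]
wedge_butt 0.51 [0.525 0.171 0.031]
wedge 0.78 [0.582 0.155 0.003]
wedge 0.57 [0.279 0.239 0.003]
```

View pics/s3.png

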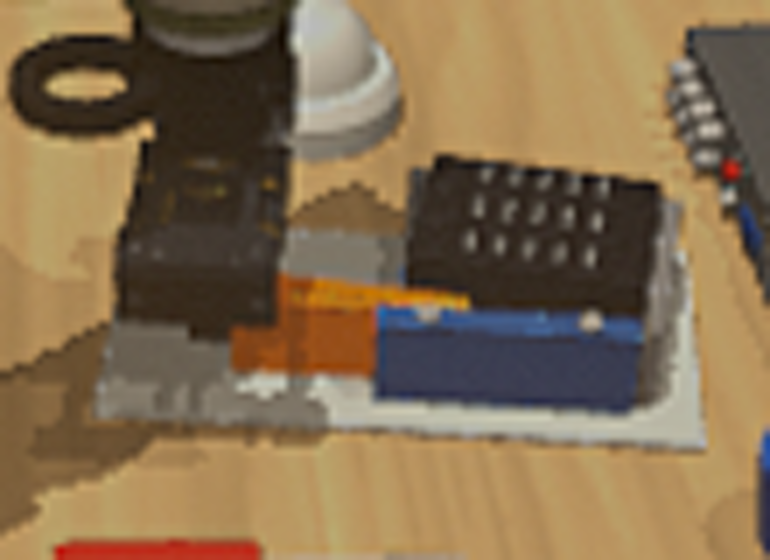

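The wedge has moved straight in by about 40 mm. Its butt is at crop px 235 and the cheek front at 378, so there is no bind yet.

Call:
arm_command:
  xyz:
    - [0.002, -0.0003, 0]
    - [0.004, -0.0006, 0]
    - [0.006, -0.001, 0]
    - [0.008, -0.0013, 0]
  rot:
    - [0, 0, 0]
    - [0, 0, 0]
    - [0, 0, 0]
    - [0, 0, 0]

```text
time: 6.32
ee_pos: [0.5222, 0.1702, 0.0205]
eef_rot: [0.997, -0.08, -0.0, 0.0]
ft_force: [-1.2, 0.7, -0.1]
width: 0.0005
grip_force: 0.3
```

Call:
arm_command:
  xyz:
    - [0.002, -0.0003, 0]
    - [0.004, -0.0006, 0]
    - [0.006, -0.001, 0]
    - [0.008, -0.0013, 0]
  rot:
    - [0, 0, 0]
    - [0, 0, 0]
    - [0, 0, 0]
    - [0, 0, 0]

```text
time: 6.65
ee_pos: [0.5301, 0.169, 0.0205]
eef_rot: [0.997, -0.08, -0.0, 0.0]
ft_force: [-1.9, 0.1, 0.6]
width: 0.0003
grip_force: 1.0
```

Call:
arm_command:
  xyz:
    - [0.002, -0.0003, 0]
    - [0.004, -0.0006, 0]
    - [0.006, -0.001, 0]
  rot:
    - [0, 0, 0]
    - [0, 0, 0]
    - [0, 0, 0]

```text
time: 6.9
ee_pos: [0.5362, 0.168, 0.0206]
eef_rot: [0.997, -0.079, -0.0, 0.0]
ft_force: [-0.6, -0.0, 0.4]
width: 0.0008
grip_force: 0.8
```

Call:
arm_command:
  xyz:
    - [0.0015, -0.0002, 0]
    - [0.003, -0.0005, 0]
    - [0.0045, -0.0007, 0]
    - [0.006, -0.001, 0]
  rot:
    - [0, 0, 0]
    - [0, 0, 0]
    - [0, 0, 0]
    - [0, 0, 0]

```text
time: 7.23
ee_pos: [0.5418, 0.1671, 0.0205]
eef_rot: [0.997, -0.079, -0.0, 0.0]
ft_force: [-4.8, 0.4, 3.2]
width: 0.0002
grip_force: 2.2
```

Call:
arm_command:
  xyz:
    - [0.001, -0.0002, 0]
    - [0.002, -0.0003, 0]
    - [0.003, -0.0005, 0]
    - [0.003, -0.0005, 0]
  rot:
    - [0, 0, 0]
    - [0, 0, 0]
    - [0, 0, 0]
    - [0, 0, 0]

```text
time: 7.57
ee_pos: [0.5453, 0.1665, 0.0206]
eef_rot: [0.997, -0.08, 0.0, -0.0]
ft_force: [-3.5, 0.1, 1.7]
width: 0.0006
grip_force: 1.4
```

Call:
arm_command:
  xyz:
    - [0.0015, -0.0002, 0]
    - [0.003, -0.0005, 0]
    - [0.0045, -0.0007, 0]
    - [0.0045, -0.0007, 0]
  rot:
    - [0, 0, 0]
    - [0, 0, 0]
    - [0, 0, 0]
    - [0, 0, 0]

```text
time: 7.9
ee_pos: [0.5498, 0.1656, 0.0206]
eef_rot: [0.997, -0.08, -0.0, 0.0]
ft_force: [-3.5, -1.2, 1.9]
width: 0.0007
grip_force: 1.6
```

Call:
arm_command:
  xyz:
    - [0.0015, -0.0002, 0]
    - [0.003, -0.0005, 0]
    - [0.0045, -0.0007, 0]
    - [0.0045, -0.0007, 0]
  rot:
    - [0, 0, 0]
    - [0, 0, 0]
    - [0, 0, 0]
    - [0, 0, 0]

```text
time: 8.23
ee_pos: [0.5535, 0.1653, 0.0205]
eef_rot: [0.997, -0.079, -0.001, 0.0]
ft_force: [-8.0, -0.7, 4.7]
width: 0.0009
grip_force: 3.6
```

Call:
arm_command:
  xyz:
    - [0.001, -0.0002, 0]
    - [0.002, -0.0003, 0]
    - [0.002, -0.0003, 0]
  rot:
    - [0, 0, 0]
    - [0, 0, 0]
    - [0, 0, 0]

```text
time: 8.48
ee_pos: [0.5548, 0.1652, 0.0205]
eef_rot: [0.997, -0.079, -0.001, 0.0]
ft_force: [-10.3, -0.2, 7.0]
width: 0.0005
grip_force: 5.2
```

Call:
arm_command:
  xyz:
    - [0.001, -0.0002, 0]
    - [0.002, -0.0003, 0]
    - [0.002, -0.0003, 0]
  rot:
    - [0, 0, 0]
    - [0, 0, 0]
    - [0, 0, 0]

```text
time: 8.73
ee_pos: [0.555, 0.1652, 0.0205]
eef_rot: [0.997, -0.079, -0.003, 0.001]
ft_force: [-19.2, 0.2, 14.7]
width: 0.0005
grip_force: 9.5
```

Call:
arm_command:
  xyz:
    - [0.0005, -0.0001, 0.0005]
    - [0.0007, -0.0001, 0.001]
    - [0.0007, -0.0001, 0.001]
    - [0.0007, -0.0001, 0.001]
    - [0.0007, -0.0001, 0.001]
  rot:
    - [0, 0, 0]
    - [0, 0, 0]
    - [0, 0, 0]
    - [0, 0, 0]
    - [0, 0, 0]

```text
time: 9.15
ee_pos: [0.5557, 0.1649, 0.0206]
eef_rot: [0.997, -0.079, -0.003, 0.001]
ft_force: [-15.0, 0.3, 5.0]
width: 0.0003
grip_force: 7.3
```

Call:
arm_command:
  xyz:
    - [0.0007, -0.0001, 0]
    - [0.0014, -0.0002, 0]
    - [0.0014, -0.0002, 0]
    - [0.0014, -0.0002, 0]
  rot:
    - [0, 0, 0]
    - [0, 0, 0]
    - [0, 0, 0]
    - [0, 0, 0]

```text
time: 9.48
ee_pos: [0.5558, 0.1648, 0.0205]
eef_rot: [0.997, -0.079, -0.004, 0.001]
ft_force: [-21.7, -0.0, 10.8]
width: 0.0004
grip_force: 10.5
```

It's locked at about 22 N. I'll back off, rise, and then check.

Call:
arm_command:
  xyz:
    - [-0.003, 0.0005, 0]
    - [-0.008, 0.0013, 0]
    - [-0.02, 0.003, 0]
    - [-0.04, 0.006, 0]
    - [-0.06, 0.01, 0.03]
    - [-0.07, 0.01, 0.07]
    - [-0.07, 0.01, 0.11]
    - [-0.07, 0.01, 0.15]
    - [-0.07, 0.01, 0.18]
    - [-0.07, -0.03, 0.18]
    - [-0.07, -0.07, 0.18]
    - [-0.07, -0.11, 0.18]
    - [-0.07, -0.15, 0.18]
    - [-0.07, -0.19, 0.18]
  rot:
    - [0, 0, 0]
    - [0, 0, 0]
    - [0, 0, 0]
    - [0, 0, 0]
    - [0, 0, 0]
    - [0, 0, 0]
    - [0, 0, 0]
    - [0, 0, 0]
    - [0, 0, 0]
    - [0, 0, -0.03]
    - [0, 0, -0.06]
    - [0, 0, -0.09]
    - [0, 0, -0.12]
    - [0, 0, -0.15]

```text
time: 10.65
ee_pos: [0.4906, -0.0281, 0.2024]
eef_rot: [0.988, -0.155, 0.002, 0.0]
ft_force: [0.8, -0.1, 0.2]
width: 0.0003
grip_force: 0.0
```

Run:
```python
from h import *
s=r.read_state();print(s["ee_pos"].round(4),s["eef_rot"].round(3),s["ft_force"].round(1))
a=r.camera("top");b=r.camera("side")
for c in("top","side"):
  for l in("wedge_butt","sign_axis","stand"):
    for d in getattr(r,"spot_point")(l,c)[:3]: print(c,l,round(d["conf"],2),world(c,d["at"]).round(3))
A=cv2.resize(a[110:230,140:230],(420,560),interpolation=cv2.INTER_CUBIC);B=cv2.resize(b[130:210,230:320],(375,333),interpolation=cv2.INTER_CUBIC)
o=np.zeros((560,795,3),np.uint8);o[:,:420]=A;o[:333,420:]=B
cv2.imwrite("pics/c4.png",o[:,:,::-1])
```

```text
[ 0.4906 -0.0281  0.2024] [ 0.988 -0.155  0.002  0.   ] [ 0.8 -0.1  0.2]
top wedge_butt 0.61 [0.312 0.159 0.032]
top wedge_butt 0.52 [0.566 0.164 0.028]
top wedge_butt 0.26 [0.684 0.19  0.008]
top sign_axis 0.93 [ 0.624 -0.205  0.082]
top stand 0.97 [ 0.679 -0.223  0.002]
side wedge_butt 0.91 [0.313 0.161 0.031]
side wedge_butt 0.73 [0.57  0.163 0.031]
side sign_axis 0.68 [ 0.607 -0.441  0.001]
side sign_axis 0.57 [ 0.619 -0.204  0.081]
side sign_axis 0.19 [0.569 0.163 0.027]
side stand 0.77 [ 0.678 -0.225  0.001]
side stand 0.61 [ 0.607 -0.444  0.003]
```

View pics/c4.png

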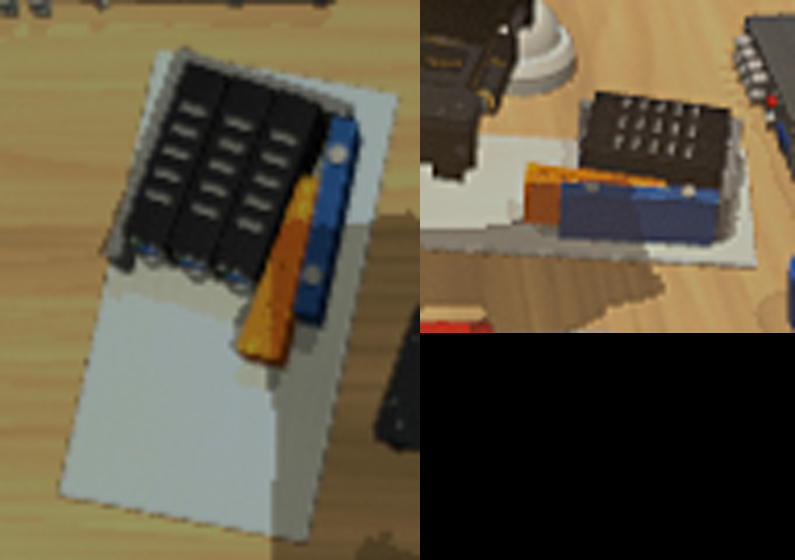

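The top and side views show the wedge's butt at about (0.568, 0.164), still seated about 84 mm in, with its face along the cheek. The three recorders are tight against the wall (the darker strip is the arm's shadow). Next is the sign: I'll press the near edge down.

Call:
arm_command:
  xyz:
    - [0.018, -0.033, 0]
    - [0.036, -0.066, 0]
    - [0.054, -0.1, 0]
    - [0.072, -0.134, 0]
    - [0.087, -0.163, 0]
    - [0.087, -0.163, -0.03]
    - [0.087, -0.163, -0.06]
    - [0.087, -0.163, -0.09]
    - [0.087, -0.163, -0.105]
    - [0.087, -0.163, -0.113]
    - [0.087, -0.163, -0.12]
    - [0.087, -0.163, -0.126]
    - [0.087, -0.163, -0.132]
    - [0.087, -0.163, -0.138]
    - [0.087, -0.163, -0.144]
    - [0.087, -0.163, -0.146]
    - [0.087, -0.163, -0.146]
  rot:
    - [0, 0, 0]
    - [0, 0, 0]
    - [0, 0, 0]
    - [0, 0, 0]
    - [0, 0, 0]
    - [0, 0, 0]
    - [0, 0, 0]
    - [0, 0, 0]
    - [0, 0, 0]
    - [0, 0, 0]
    - [0, 0, 0]
    - [0, 0, 0]
    - [0, 0, 0]
    - [0, 0, 0]
    - [0, 0, 0]
    - [0, 0, 0]
    - [0, 0, 0]

```text
time: 12.47
ee_pos: [0.5768, -0.1889, 0.055]
eef_rot: [0.988, -0.154, -0.0, 0.0]
ft_force: [-0.6, -0.5, -0.0]
width: 0.0003
grip_force: 0.2
```

Run:
```python
from h import *
s=r.read_state();print(s["ee_pos"].round(4),s["ft_force"].round(1))
b=r.camera("side")
cv2.imwrite("pics/s5.png",cv2.resize(b[170:320,220:370],(600,600),interpolation=cv2.INTER_CUBIC)[:,:,::-1])
```

```text
[ 0.5768 -0.1889  0.055 ] [-0.6 -0.5 -0. ]
```

View pics/s5.png

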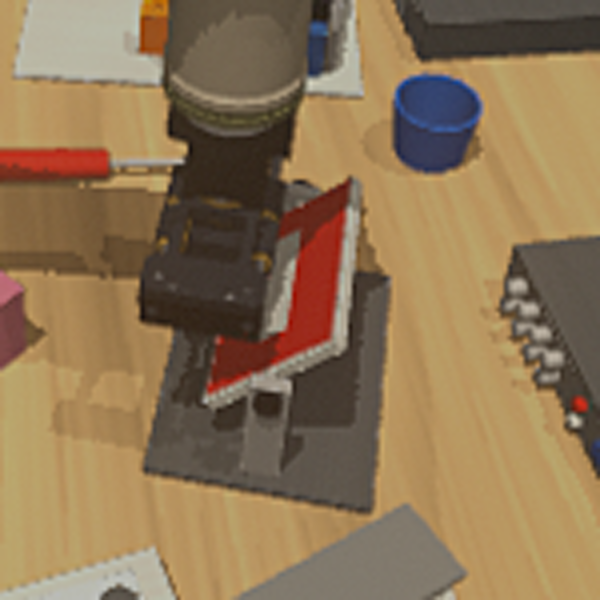

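The sign is tilted about 40°, with the far edge up (crop px 350,185). I'll go over to the far side and push it across.

Call:
arm_command:
  xyz:
    - [0, 0, 0.035]
    - [0, 0, 0.07]
    - [0, 0, 0.105]
    - [0, 0, 0.145]
    - [0.035, -0.011, 0.145]
    - [0.07, -0.022, 0.145]
    - [0.105, -0.033, 0.145]
    - [0.124, -0.04, 0.145]
    - [0.124, -0.04, 0.11]
    - [0.124, -0.04, 0.075]
    - [0.124, -0.04, 0.05]
    - [0.124, -0.04, 0.05]
  rot:
    - [0, 0, 0]
    - [0, 0, 0]
    - [0, 0, 0]
    - [0, 0, 0]
    - [0, 0, 0]
    - [0, 0, 0]
    - [0, 0, 0]
    - [0, 0, 0]
    - [0, 0, 0]
    - [0, 0, 0]
    - [0, 0, 0]
    - [0, 0, 0]

```text
time: 13.52
ee_pos: [0.6979, -0.2283, 0.0987]
eef_rot: [0.988, -0.154, -0.005, -0.0]
ft_force: [-0.9, -0.6, -2.3]
width: 0.0004
grip_force: 0.0
```

Call:
arm_command:
  xyz:
    - [-0.01, 0.003, 0]
    - [-0.02, 0.006, 0]
    - [-0.03, 0.01, 0]
    - [-0.04, 0.013, 0]
    - [-0.05, 0.016, 0]
    - [-0.058, 0.019, 0]
    - [-0.066, 0.021, 0]
    - [-0.074, 0.024, 0]
    - [-0.082, 0.026, 0]
    - [-0.09, 0.029, 0]
    - [-0.1, 0.032, 0]
    - [-0.104, 0.033, 0]
  rot:
    - [0, 0, 0]
    - [0, 0, 0]
    - [0, 0, 0]
    - [0, 0, 0]
    - [0, 0, 0]
    - [0, 0, 0]
    - [0, 0, 0]
    - [0, 0, 0]
    - [0, 0, 0]
    - [0, 0, 0]
    - [0, 0, 0]
    - [0, 0, 0]

```text
time: 14.52
ee_pos: [0.598, -0.196, 0.1084]
eef_rot: [0.988, -0.154, 0.002, 0.001]
ft_force: [2.1, -0.5, 1.7]
width: 0.0001
grip_force: 1.1
```

Run:
```python
from h import *
s=r.read_state();print(s["ee_pos"].round(4),s["ft_force"].round(1))
b=r.camera("side")
cv2.imwrite("pics/s6.png",cv2.resize(b[170:320,220:370],(600,600),interpolation=cv2.INTER_CUBIC)[:,:,::-1])
```

```text
[ 0.598  -0.196   0.1084] [ 2.1 -0.5  1.7]
```

View pics/s6.png

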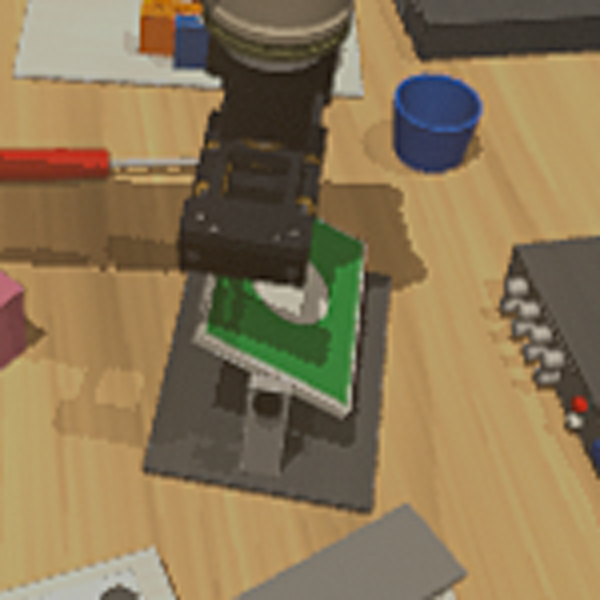

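The sign is at about 150°, green up. I'll press the near side down flat.

Call:
arm_command:
  xyz:
    - [0, 0, 0.03]
    - [0, 0, 0.045]
    - [-0.022, 0.007, 0.045]
    - [-0.022, 0.007, 0.03]
    - [-0.022, 0.007, 0.02]
    - [-0.022, 0.007, 0.012]
    - [-0.022, 0.007, 0.004]
    - [-0.022, 0.007, -0.004]
    - [-0.022, 0.007, -0.01]
    - [-0.022, 0.007, -0.014]
    - [-0.022, 0.007, -0.017]
    - [-0.022, 0.007, -0.017]
  rot:
    - [0, 0, 0]
    - [0, 0, 0]
    - [0, 0, 0]
    - [0, 0, 0]
    - [0, 0, 0]
    - [0, 0, 0]
    - [0, 0, 0]
    - [0, 0, 0]
    - [0, 0, 0]
    - [0, 0, 0]
    - [0, 0, 0]
    - [0, 0, 0]

```text
time: 15.57
ee_pos: [0.5751, -0.1887, 0.0903]
eef_rot: [0.988, -0.154, -0.0, 0.0]
ft_force: [-11.1, 3.2, 20.3]
width: 0.0005
grip_force: 10.0
```

It's at the stop, flat. I'll retreat and verify.

Call:
arm_command:
  xyz:
    - [0, 0, 0.01]
    - [0, 0, 0.04]
    - [0, 0, 0.08]
    - [0, 0, 0.12]
    - [-0.03, 0, 0.15]
    - [-0.06, 0, 0.15]
    - [-0.09, 0, 0.15]
    - [-0.12, 0, 0.15]
    - [-0.12, 0, 0.15]
  rot:
    - [0, 0, 0]
    - [0, 0, 0]
    - [0, 0, 0]
    - [0, 0, 0]
    - [0, 0, 0]
    - [0, 0, 0]
    - [0, 0, 0]
    - [0, 0, 0]
    - [0, 0, 0]

```text
time: 16.32
ee_pos: [0.4514, -0.1898, 0.2389]
eef_rot: [0.988, -0.155, -0.0, 0.001]
ft_force: [0.5, -0.4, 0.4]
width: 0.0003
grip_force: 0.0
```

Run:
```python
from h import *
b=r.camera("side")
cv2.imwrite("pics/s7.png",cv2.resize(b[120:345,130:430],(800,600),interpolation=cv2.INTER_CUBIC)[:,:,::-1])
```

```text
(no output)
```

View pics/s7.png

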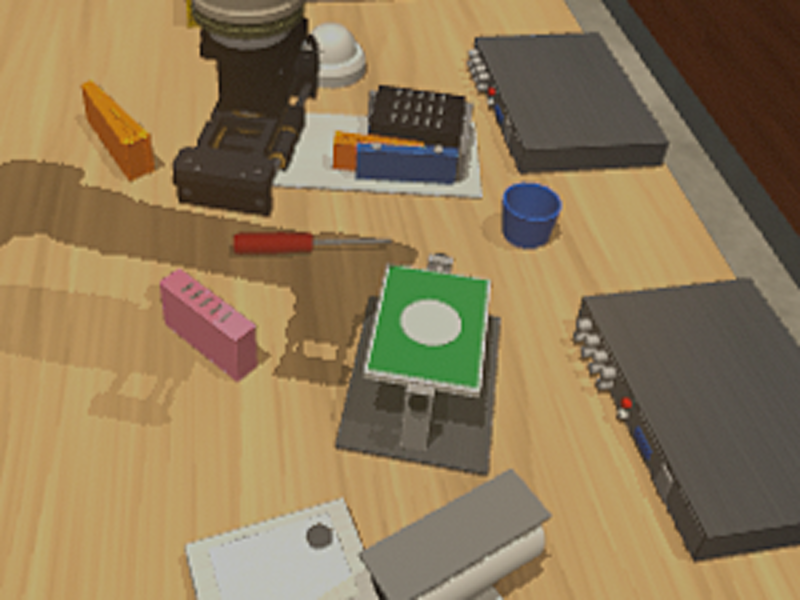

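The green face is up and flat (crop px 430,325). The wedge is still seated (340,150), the other things haven't moved, and the gripper is clear.

```bash
python3 -c "
from bench import r
print(r.close_job())"
```

```text
the job is handed in; nothing more can be done
None
```

I pushed the wedge in until it bound at about 22 N and it stayed seated on release, then turned the sign so it lies flat, green up, with nothing else moved in the pictures; the job is handed in after about 16 s, and no verdict came back.

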